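# Seat the ball in the tub and hold the loupe over it

## Robot

A 6-joint arm with a two-finger parallel gripper is mounted at the origin on the work surface. World frame = base frame: x ahead of the robot, y to its left, z up, the work surface at z = 0. Lengths are in m, angles in rad, forces in N, time in s.
With the tool pointing down it reaches from about 0.275 to 0.725 m from the base axis. Payload 15.9 kg.
Tool frame: the origin (TCP) lies midway between the tips of the shut fingers; the grasp point (between the pads) lies 19 mm behind it; z points along the fingers, x is the direction in which the jaws open and shut, and the axes are right-handed (so a half turn about z gives the same grasp; the last joint's range is limited). The gripper opens to 85 mm and grips with 20 to 120 N. Pads are 22 mm wide; open, the fingers measure 114 mm over their backs; the gripper's body (76 mm by 85 mm) begins 54 mm behind the grasp point. The pads swing forward as they close: fully open they stand 13 mm farther back than shut.
Start: joints at [1.339, 0.213, -0.034, 1.323, 0, 1.571], TCP at [0.115, 0.487, 0.231] pointing down, gripper open.
Joint ranges: [-2.98, 2.98], [-0.74, 1.72], [-1.14, 1.35], [-2.1, 2.04], [-1.57, 1.44], [-3.14, 3.14]. Speed limits (rad/s): [1.89, 1.89, 2.39, 2.57, 3.14, 3.14].

## Interface

Orientations are given as a unit quaternion [w, x, y, z].
In Python, from plant import observe, get_image, get_calibration, ticket, nets gives the robot as it stands.
- The arm moves only by the tool drive_tool, never from a script. Its argument "series" is a list of rows, each a list of 2 entries, a list of its own where there are three numbers: the shift along the tool's x, y, z in m, then the turn about the tool's z in rad. In form: [[[tx, ty, tz], turn], ...]. A call has 1 to 20 rows; each row is the pose to reach, as a shift and turn from the pose commanded when the call began, along the tool's axes at that moment; what a row does not reach only later rows make up. A row lasts 1/12 s, in which the tool goes at most 41.7 mm and 7.16 degrees, less where a joint would pass 70% of its speed; a pose out of reach is approached as far as the arm can. A call with a gripper value outside its range is refused whole. "gripper" is the closure, from 0 (fully open) to 1 (shut), set as the call begins (left out, the last holds). The fingers move at their own pace and stop on an object; the grip force is fixed at half the most. Time passes only in rows, so rows that repeat a pose let the fingers close. It gives the time, the measured TCP pose, the force and the opening at its end, in the units of the state.
- observe(): the state, without advancing time (a new reading comes with each control period).
- get_image(name): name is "side" or "top" or "wrist"; returns the picture (384x512x3 uint8, blue, green, red); there is no depth.
- get_calibration(name): a dict with "fx", "fy", "cx", "cy" (pixels), "R" (3x3) and "t" (3): a world point X has camera coordinates R X + t; the wrist camera has in their place "mount" (4x4, takes a point from camera to tool coordinates, whose origin is the TCP and whose axes are the tool frame's). Camera axes: x right, y down, z forward; pixel columns grow to the right and rows downward; lengths in m; the calibration is good to about 2 mm. The wrist camera is an equidistant fisheye: a pixel r from the principal point sees the ray r / f radians off the axis. A picture is of the moment at which its call begins: read the wrist's pose just before it. get_calibration takes no time and is no camera call.
- ticket.sign_off(): hands the job in, once; it reports no verdict.
Trained networks look in the newest picture that a camera, given by its name, has taken for a name from the list of things; names that differ only in an ending like _2 or _b are one class to them, and where a whole thing is asked for, a point or a joint stands for the part that bears it (a point fixed in the world has none). Each returns a list of dicts, best first, with "conf" (0 to 1); they miss things now and then, are a little off and sometimes report something else, mostly with a low value. They report only what shows in the picture. A call takes as long as a camera call.
- nets.regions_of(label, camera): "mask" (384x512 bool, what is visible of it) and "location" ([row, column] in pixels, amid what is visible of it).
- nets.mark_of(label, camera): "location" ([row, column] in pixels: a listed point, or the origin of a listed thing).
The state is a dict: "time_s": time; "joints": joint angles; "qvel": joint speeds; "tau": joint torques, N m; "tcp_pos": TCP position; "tool_rot": TCP orientation; "wrist_force": force on the tool from outside, world axes, zero at the start; "ft_torque": the same for the moment, N m; "grip_width": finger opening in m.
Only numpy, scipy, OpenCV 4.12 (cv2) and the standard library are available. Lean on these libraries where they do the work, as an engineer would, in place of code of your own. Each camera call takes 0.05 s, during which the arm holds its last target.

## Task

Take the largest of the three turned wooden pieces on the rack, the big ball, lower it gently, without dropping or pressing it, into the small round nest at the bottom of the deep grey tub and let go of it there. Then pick up the loupe by its handle and hold it level above the tub, lens centred over the ball, at the height shown by the pointer on the post beside the tub; finish while still holding it there, with the loupe touching nothing but your gripper. Leave the pointer and all the other things on the table where they are.

Things in the scene. Friction and masses are not known exactly. Their poses are not given: they have to be found in the camera images.
- ball_center (a point): Centre of the big plain wooden ball, 50 mm in diameter, 35 to 65 g, loose. It starts on one of the three nests of the rack (which one varies), its centre 41 mm above the table. The ball turns freely: use only the position.
- ball: The same big wooden ball (origin at its centre).
- rack: Fixed light wooden board 260 x 70 x 10 mm (long along its own x) with three ring nests along its x axis at -90, 0 and +90 mm; each nest is a ring 42 mm outside, 22 mm inside, 10 mm high on the board. Origin at the centre of the underside, on the table. A 50 mm ball, a 38 mm ball and an egg, all the same wood, stand on the three nests in any order.
- small_ball: Small wooden ball, 38 mm in diameter, on another nest of the rack; origin at its centre, 33 mm above the table. Not to be disturbed.
- egg: Wooden egg, 38 mm across and 54 mm tall, standing upright on another nest of the rack; origin half-way up. Not to be disturbed.
- stand: Fixed stand: deep round open grey tub (outside 150 mm, inside 142 mm across, rim 70 mm above the table, floor 5 mm thick) with a ring nest in the middle of its floor (42 mm outside, 22 inside, 10 high). A flat 6 mm strip runs along the stand's +x (away from the robot) to a steel post, 10 mm thick, top at 171 mm, 150 mm from the tub's axis. Origin on that axis, at table height.
- tub_nest (a point): Where the centre of the big ball is when it sits in the tub's nest: on the tub's axis, 36 mm above the table (the ball's top is then 61 mm above the table, below the rim).
- mark (a point): Tip of the pointer on the post: the middle of the lens must be at this height. A dark 24 mm collar, 12 mm high, with a thin finger towards the tub; the tip is 118 mm from the tub's axis and 100 to 150 mm above the table (varies). It is held on the post by friction and would slide if pushed: not to be moved. Axes as the stand's.
- loupe_lens (a point): Middle of the loupe's lens (half-way through its rim). The loupe lies flat: a round aluminium rim, 76 mm in outside diameter and 12 mm thick, with a glass, and a straight black handle along the loupe's own -x. z is the lens axis, pointing up as it lies; this point is 6 mm above the loupe's underside. Mass 95 to 160 g.
- loupe_grip (a point): Where to grasp the loupe, near its balance point, on its handle: 95 mm from the lens centre along the loupe's -x, half-way up the handle, 11 mm above the underside (the table as it lies). The handle is a bar 18 mm wide (along the loupe's y), 22 mm high, reaching from 62 to 152 mm from the lens centre. Axes as the loupe's.
- loupe: The loupe; origin at the lens centre, on its underside; x away from the handle, z up.
- wheel_a: Bystander: dark wooden disc 36 mm across, 12 mm high, between robot and tub. Origin at underside.
- wheel_b: Bystander: light wooden disc 40 mm across, 12 mm high, between robot and tub. Origin at underside.

How it is judged:
On the way, in this order (a step that is already met when the one before it is completed fails the run):
1. the big ball sits in the tub's nest, let go (distance between ball_center and tub_nest below 0.006 m and contact force between ball and the fingers below 0.05 N and linear speed of ball below 0.05 m/s), for 0.2 s.
2. after that, the loupe is lifted in the gripper (height (world z) of loupe above 0.05 m and contact force between loupe and the fingers above 0.5 N), for 0.2 s.
At the end, for the whole second after the job is handed in: Ball within 6 mm of its seat in the nest, let go; loupe still in the fingers, lens within 12 mm of the ball's centre from above, within 7 mm of the pointer's height, level within 6 degrees, touching neither stand nor ball; pointer not moved over 4 mm (distance between ball_center and tub_nest below 0.006 m and contact force between ball and the fingers below 0.05 N and horizontal distance between loupe_lens and ball_center below 0.012 m and z of loupe_lens in the frame of mark between -0.007 and 0.007 m and angle between loupe_lens's own z axis and vertical below 0.105 rad and linear speed of loupe below 0.02 m/s and angular speed of loupe below 0.15 rad/s and contact force between loupe and the fingers above 0.5 N and contact force between loupe and stand below 0.05 N and contact force between loupe and ball below 0.05 N and distance of mark from where it was at the start of the episode below 0.004 m); the arm keeps its last pose, push and grip.
It fails at once if the ball hits or is pressed on the tub or its nest with more than 15 N (contact force between ball and stand above 15 N).
It fails at once if the ball is dropped into the nest (faster than 0.5 m/s close above it, a fall of over about 13 mm) (distance between ball_center and tub_nest below 0.03 m and linear speed of ball above 0.5 m/s).
It fails at once if the pointer is pushed along its post (distance of mark from where it was at the start of the episode above 0.004 m).
It fails at once if the small ball or the egg is disturbed (moved 15 mm) (distance of any of small_ball, egg from where it was at the start of the episode above 0.015 m).
It fails at once if another bystander is moved by 20 mm (distance of any of wheel_a, wheel_b from where it was at the start of the episode above 0.02 m).
It also fails if it takes over 64 s, if anything falls off the work surface, if the arm or the gripper's body presses on something with over 40 N, if the wrist force passes 120 N, or if a joint passes its speed limit or range.

## Working session

There is one attempt and no reset: what is moved stays moved. The work goes in short steps, Python scripts to look and compute and a tool call to move; the robot and the scene stay as the last step left them, time stands still between calls to the robot, and variables do not carry over. Pictures are saved under pics/ and viewed, and the job is handed in when it is done.

Besides the shell and the picture viewer there is one more tool, called after "Call:" as name(argument=value, ...), one argument or row to a line, values as JSON. drive_tool: Moves the arm, as the interface text tells. Its arguments: {"type":"object","properties":{"series":{"type":"array","items":{"type":"array"}},"gripper":{"type":"number"}},"required":["series"]}

```bash
ls; mkdir -p pics; python3 - <<'E'
from plant import observe, get_image, get_calibration
import cv2,numpy as np
np.set_printoptions(precision=4,suppress=True)
s=observe();print(s)
for n in("side","top","wrist"):
    c=get_calibration(n);print(n,c)
    cv2.imwrite(f"pics/{n}0.png",get_image(n))
E
```

```text
pics
{'time_s': 0.0, 'joints': array([ 1.339 ,  0.2133, -0.035 ,  1.3235, -0.    ,  1.5708]), 'qvel': array([-0.0024,  0.001 ,  0.0007, -0.0009,  0.0011,  0.0007]), 'tau': array([ -0.0028, -68.6167,  48.712 ,   0.0176,  -0.0002,  -0.    ]), 'tcp_pos': array([0.1148, 0.4863, 0.2308]), 'tool_rot': array([ 0.0003,  0.7841,  0.6206, -0.0004]), 'wrist_force': array([-1.1739, -0.1855, -0.1796]), 'ft_torque': array([-0.0087, -0.0166,  0.0009]), 'grip_width': 0.0854173675644375}
side {'fx': 355.6473662537437, 'fy': 355.6473662537437, 'cx': 256.64337755554754, 'cy': 190.04138918482806, 'R': array([[-0.9868, -0.1611,  0.0136],
       [-0.1311,  0.7485, -0.6501],
       [ 0.0946, -0.6433, -0.7597]]), 't': array([0.5288, 0.176 , 0.9241])}
top {'fx': 351.559961065074, 'fy': 351.559961065074, 'cx': 255.72123136240182, 'cy': 190.1927735375889, 'R': array([[-0.0065, -1.    , -0.0051],
       [-0.9895,  0.0072, -0.1447],
       [ 0.1447,  0.0041, -0.9895]]), 't': array([-0.021 ,  0.5553,  0.7404])}
wrist {'fx': 297.3186396354542, 'fy': 297.3186396354542, 'cx': 253.42359326773945, 'cy': 190.3739121019399, 'mount': array([[ 1.    , -0.0006,  0.0003,  0.0004],
       [ 0.0005,  0.9583,  0.2857, -0.0736],
       [-0.0005, -0.2857,  0.9583, -0.1431],
       [ 0.    ,  0.    ,  0.    ,  1.    ]])}
```

View pics/top0.png

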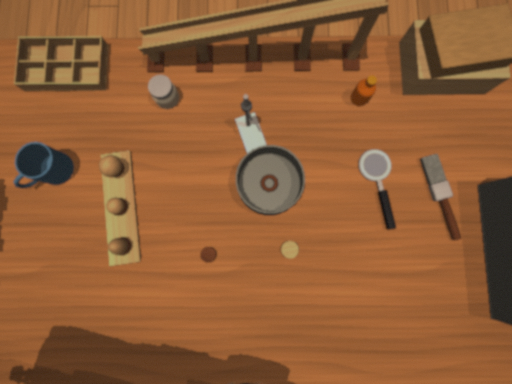

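View pics/side0.png

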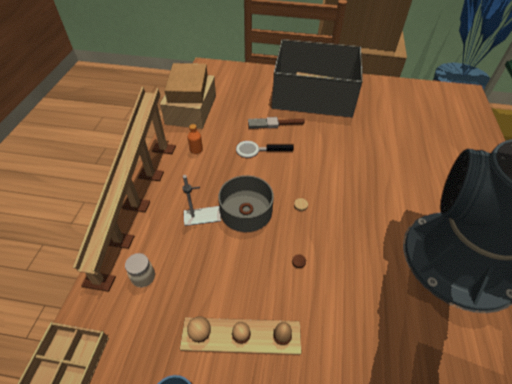

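View pics/wrist0.png

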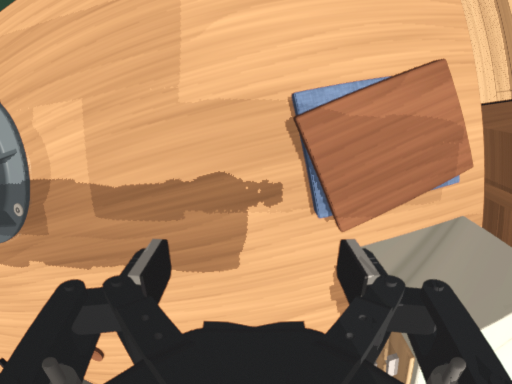

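The top picture shows the rack at left with the big ball at about px (112,166), the tub at (270,180), the loupe at (375,163) with its handle running to (390,227), and wheels at (208,254) and (289,249). The side picture shows the big ball at (199,329) and the pointer collar at about (191,188). Next I'll measure these.

```bash
cat > h.py <<'E'
from plant import observe, get_image, get_calibration, nets
import cv2,numpy as np
np.set_printoptions(precision=4,suppress=True)
from scipy.spatial.transform import Rotation as Ro
from scipy.optimize import least_squares
def proj(n,X,s=None):
    c=get_calibration(n);X=np.asarray(X,float)
    if n!="wrist":
        p=c["R"]@X+c["t"]; return np.array([c["cy"]+c["fy"]*p[1]/p[2],c["cx"]+c["fx"]*p[0]/p[2]])
    q=s["tool_rot"];T=Ro.from_quat([q[1],q[2],q[3],q[0]]).as_matrix()
    pt=T.T@(X-s["tcp_pos"]);M=c["mount"];p=M[:3,:3].T@(pt-M[:3,3])
    th=np.arctan2(np.hypot(p[0],p[1]),p[2]);u=p[:2]/max(1e-9,np.hypot(p[0],p[1]))
    return np.array([c["cy"]+c["fy"]*th*u[1],c["cx"]+c["fx"]*th*u[0]])
def tri(obs,z=None):
    """obs: list of (cam,[row,col],state)"""
    def f(v):
        X=v if z is None else np.r_[v,z]
        return np.concatenate([proj(n,X,s)-np.array(p) for n,p,s in obs])
    x0=[0.5,0.,0.05] if z is None else [0.5,0.]
    r=least_squares(f,x0); return (r.x if z is None else np.r_[r.x,z]), np.abs(r.fun).max()
def tool_shift(s,target):
    q=s["tool_rot"];T=Ro.from_quat([q[1],q[2],q[3],q[0]]).as_matrix()
    return T.T@(np.asarray(target)-s["tcp_pos"])
E
python3 - <<'E'
from h import *
Z=dict(ball_center=.041,tub_nest=.036,loupe_lens=.006,loupe_grip=.011,small_ball=.033,egg=None,wheel_a=0,mark=None,stand=0,rack=0,loupe=0)
get_image("top");get_image("side")
for k,z in Z.items():
    o={}
    for n in("top","side"):
        r=nets.mark_of(k,n); o[n]=r
        print(k,n,[(round(float(d["conf"]),2),np.round(d["location"],1)) for d in r[:3]], [tri([(n,d["location"],None)],z)[0][:2] for d in r[:2]] if z is not None else "")
    if o["top"] and o["side"]:
        print("   tri",*tri([(n,o[n][0]["location"],None) for n in o]))
print(observe()["time_s"])
E
```

```text
ball_center top [(0.74, array([164.1, 110.2]))] [array([0.6167, 0.3019])]
ball_center side [(0.69, array([326.8, 198.5])), (0.6, array([332.6, 238.3])), (0.55, array([202.7, 247. ]))] [array([0.6136, 0.298 ]), array([0.5275, 0.2959])]
   tri [0.6139 0.2996 0.0463] 0.6948540638770169
tub_nest top [(0.91, array([180.9, 269.1]))] [array([ 0.5766, -0.055 ])]
tub_nest side [(0.87, array([201.1, 246.7]))] [array([ 0.5746, -0.0621])]
   tri [ 0.5742 -0.0546  0.0456] 0.3818230238607896
loupe_lens top [(0.74, array([249.3, 288.1])), (0.7, array([163.9, 375.6]))] [array([ 0.4245, -0.0971]), array([ 0.6203, -0.3058])]
loupe_lens side [(0.85, array([149.2, 243. ])), (0.3, array([331.7, 238.7]))] [array([ 0.6304, -0.2993]), array([0.5302, 0.2823])]
   tri [ 0.4811 -0.0825  0.201 ] 42.28505019316401
loupe_grip top [(0.66, array([203.6, 384.6]))] [array([ 0.5263, -0.3194])]
loupe_grip side [(0.61, array([148.4, 273.6]))] [array([ 0.5311, -0.3154])]
   tri [ 0.5285 -0.3219  0.0046] 0.9260679336796329
small_ball top [(0.59, array([206.5, 114.5]))] [array([0.5217, 0.2905])]
small_ball side [(0.78, arr
[... 787 characters left out ...]
[ 0.5838, -0.0588]), array([ 0.5705, -0.0582])]
stand side [(0.78, array([213.8, 247.4]))] [array([ 0.5698, -0.0454])]
   tri [ 0.5809 -0.0593 -0.0172] 2.8554735127273148
rack top [(0.95, array([208.8, 125.5]))] [array([0.5196, 0.2781])]
rack side [(0.62, array([336.5, 238.4]))] [array([0.5294, 0.2907])]
   tri [ 0.5264  0.2851 -0.0181] 2.1281923744851383
loupe top [(0.88, array([166.5, 371.4])), (0.67, array([182.4, 268.2])), (0.39, array([166.1, 109.6]))] [array([ 0.6155, -0.2976]), array([ 0.5793, -0.0541])]
loupe side [(0.7, array([150.5, 247.6])), (0.47, array([328.1, 198.1]))] [array([ 0.6155, -0.3021]), array([0.622 , 0.2876])]
   tri [ 0.6142 -0.2955  0.0062] 0.03168233864747094
1.35
```

```bash
python3 - <<'E'
from h import *
s=observe(); print(tool_shift(s,[0.615,0.300,0.19]), s["time_s"])
E
```

```text
[-0.0667  0.5296  0.0413] 1.35
```

Call:
drive_tool(
  series=[
    [[-0.067,0.53,0.041],-0.32],
    [[-0.067,0.53,0.041],-0.32],
    [[-0.067,0.53,0.041],-0.32],
    [[-0.067,0.53,0.041],-0.32],
    [[-0.067,0.53,0.041],-0.32],
    [[-0.067,0.53,0.041],-0.32],
    [[-0.067,0.53,0.041],-0.32],
    [[-0.067,0.53,0.041],-0.32],
    [[-0.067,0.53,0.041],-0.32],
    [[-0.067,0.53,0.041],-0.32],
    [[-0.067,0.53,0.041],-0.32],
    [[-0.067,0.53,0.041],-0.32],
    [[-0.067,0.53,0.041],-0.32],
    [[-0.067,0.53,0.041],-0.32],
    [[-0.067,0.53,0.041],-0.32],
    [[-0.067,0.53,0.041],-0.32],
    [[-0.067,0.53,0.041],-0.32],
    [[-0.067,0.53,0.041],-0.32],
  ],
  gripper=0,
)

```text
time_s: 2.85
tcp_pos: [0.6143, 0.3006, 0.1911]
tool_rot: [0.0, 0.675, 0.738, 0.0]
wrist_force: [-0.4, 0.0, 0.2]
grip_width: 0.0855
```

```bash
python3 - <<'E'
from h import *
s=observe(); im=get_image("wrist"); cv2.imwrite("pics/w1.png",im)
print(s["tcp_pos"],s["tool_rot"],s["time_s"])
for k,z in(("ball_center",.041),("small_ball",.033)):
    r=nets.mark_of(k,"wrist")
    for d in r[:3]: print(k,d["conf"],d["location"],tri([("wrist",d["location"],s)],z))
r=nets.regions_of("ball","wrist")
for d in r[:2]:
    m=d["mask"].astype(np.uint8); (x,y),rad=cv2.minEnclosingCircle(np.argwhere(m)[:,::-1].astype(np.float32)); print(d["conf"],d["location"],x,y,rad,tri([("wrist",(y,x),s)],.041))
E
```

```text
[0.6143 0.3006 0.1911] [0.0001 0.6747 0.7381 0.0003] 2.85
ball_center 0.69 [177.5, 256.7] (array([0.6144, 0.3047, 0.041 ]), np.float64(5.684341886080802e-14))
small_ball 0.86 [86.6, 248.7] (array([0.5239, 0.2886, 0.033 ]), np.float64(2.984279490192421e-13))
0.83 [178.3, 252.4] 254.4841766357422 175.6519012451172 24.780038833618164 (array([0.6127, 0.3023, 0.041 ]), np.float64(1.1368683772161603e-13))
0.23 [87.4, 247.5] 249.97500610351562 85.94318389892578 19.269458770751953 (array([0.5236, 0.2899, 0.041 ]), np.float64(3.268496584496461e-12))
```

View picture.

View pics/w1.png

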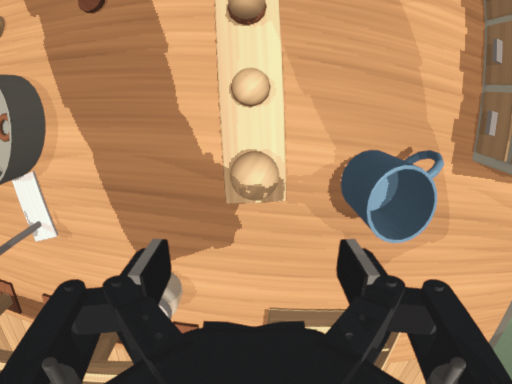

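The wrist picture shows the big ball at (255,176) at the rack's end and the mug's near edge at about col 343. I'll check that clearance before going down.

```bash
python3 - <<'E'
from h import *
s=observe()
for z in(0,.05,.1): print(tri([("wrist",(185,343),s)],z)[0],tri([("wrist",(240,400),s)],z)[0])
print(tool_shift(s,[0.6135,0.302,0.1]),tool_shift(s,[0.6135,0.302,0.026]))
E
```

```text
[0.6247 0.41   0.    ] [0.6938 0.5091 0.    ]
[0.6123 0.3927 0.05  ] [0.671 0.477 0.05 ]
[0.5998 0.3754 0.1   ] [0.6482 0.4448 0.1   ]
[ 0.0019 -0.0012  0.0909] [ 0.0019 -0.0012  0.1649]
```

Call:
drive_tool(
  series=[
    [[0.002,-0.001,0.04],0],
    [[0.002,-0.001,0.08],0],
    [[0.002,-0.001,0.11],0],
    [[0.002,-0.001,0.13],0],
    [[0.002,-0.001,0.15],0],
    [[0.002,-0.001,0.162],0],
    [[0.002,-0.001,0.17],0],
    [[0.002,-0.001,0.172],0],
    [[0.002,-0.001,0.172],0],
    [[0.002,-0.001,0.172],0],
  ],
)

```text
time_s: 3.88
tcp_pos: [0.6147, 0.3019, 0.0195]
tool_rot: [0.0, 0.675, 0.738, 0.001]
wrist_force: [0.4, -0.0, 0.2]
grip_width: 0.0852
```

```bash
python3 - <<'E'
from h import *
s=observe(); im=get_image("wrist"); cv2.imwrite("pics/w2.png",im);print(s["tcp_pos"],s["wrist_force"],s["grip_width"])
E
```

```text
[0.6147 0.3019 0.0195] [ 0.3753 -0.034   0.2236] 0.08516340754110246
```

View pics/w2.png

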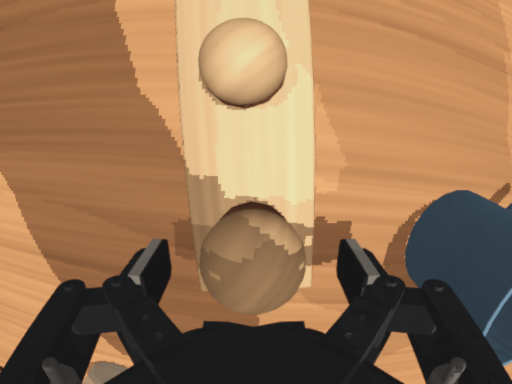

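```bash
python3 - <<'E'
from h import *
s=observe()
print(tri([("wrist",(258.5,253),s)],.041)[0], tool_shift(s,tri([("wrist",(258.5,253),s)],.041)[0]))
E
```

```text
[0.6109 0.302  0.041 ] [ 0.0005 -0.0038 -0.0214]
```

The ball sits centred between the jaws at px (253,258), but about 4 mm toward the robot. I'll shift to match and close.

Call:
drive_tool(
  series=[
    [[0,-0.003,0],0],
    [[0,-0.003,0],0],
  ],
)

```text
time_s: 4.1
tcp_pos: [0.6111, 0.3015, 0.0191]
tool_rot: [0.0, 0.675, 0.738, 0.0]
wrist_force: [-0.0, 0.0, -0.6]
grip_width: 0.0854
```

Call:
drive_tool(
  series=[
    [[0,0,0],0],
    [[0,0,0],0],
    [[0,0,0],0],
    [[0,0,0],0],
    [[0,0,0],0],
    [[0,0,0],0],
    [[0,0,0],0],
    [[0,0,0],0],
    [[0,0,0],0],
    [[0,0,0],0],
  ],
  gripper=1,
)

```text
time_s: 4.93
tcp_pos: [0.6113, 0.3014, 0.0188]
tool_rot: [0.0, 0.675, 0.738, 0.0]
wrist_force: [-1.1, -0.9, 5.7]
grip_width: 0.0482
```

Call:
drive_tool(
  series=[
    [[0,0,-0.005],0],
    [[0,0,-0.02],0],
    [[0,0,-0.05],0],
    [[0,0,-0.09],0],
    [[0,0,-0.13],0],
    [[0,0,-0.16],0],
    [[0,0,-0.17],0],
    [[0,0,-0.17],0],
  ],
)

```text
time_s: 5.6
tcp_pos: [0.6124, 0.3019, 0.1921]
tool_rot: [0.001, 0.675, 0.738, 0.002]
wrist_force: [0.6, -0.3, -0.2]
grip_width: 0.0474
```

```bash
python3 - <<'E'
from h import *
s=observe(); im=get_image("wrist"); cv2.imwrite("pics/w3.png",im);print(s["tcp_pos"],s["wrist_force"],s["grip_width"])
for k,z in(("tub_nest",.036),("mark",.139),("stand",0)):
    r=nets.mark_of(k,"wrist")
    for d in r[:3]: print(k,d["conf"],d["location"],tri([("wrist",d["location"],s)],z))
print(tool_shift(s,[.576,-.056,s["tcp_pos"][2]]))
E
```

```text
[0.6124 0.3019 0.1921] [ 0.6251 -0.2598 -0.2258] 0.04742631654064896
stand 0.88 [129.2, 8.3] (array([ 0.5783, -0.0569,  0.    ]), np.float64(8.348877145181177e-13))
[-0.3533 -0.0678 -0.001 ]
```

View pics/w3.png

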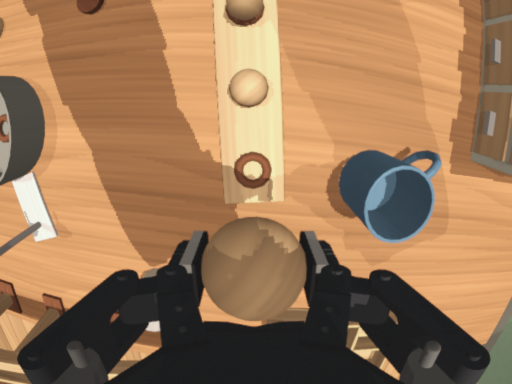

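```bash
cat >> h.py <<'E'
def ball_in_tool(im,r0=(269,254,53),R=.025):
    # fit: contour edge via gradient along radii around approximate circle
    g=cv2.GaussianBlur(cv2.cvtColor(im,cv2.COLOR_BGR2GRAY),(3,3),0).astype(float)
    return g
def fit_sphere(px,R=.025):
    "px rows,cols of silhouette -> centre in tool frame"
    c=get_calibration("wrist");px=np.asarray(px,float)
    u=(px[:,1]-c["cx"])/c["fx"];v=(px[:,0]-c["cy"])/c["fy"];th=np.hypot(u,v)
    d=np.c_[np.sin(th)*u/th,np.sin(th)*v/th,np.cos(th)]
    f=lambda C:(np.linalg.norm(np.cross(d,C),axis=1)-R)*1000
    r=least_squares(f,[0,.05,.12],loss="soft_l1");M=c["mount"]
    return M[:3,:3]@r.x+M[:3,3],np.abs(r.fun).mean()
E
python3 - <<'E'
from h import *
for n in(2,3):
    im=cv2.imread(f"pics/w{n}.png")
    big=cv2.resize(im[190:340,170:340],None,fx=4,fy=4,interpolation=cv2.INTER_NEAREST);cv2.imwrite(f"pics/c{n}.png",big)
E
```

```text
(no output)
```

View pics/c3.png

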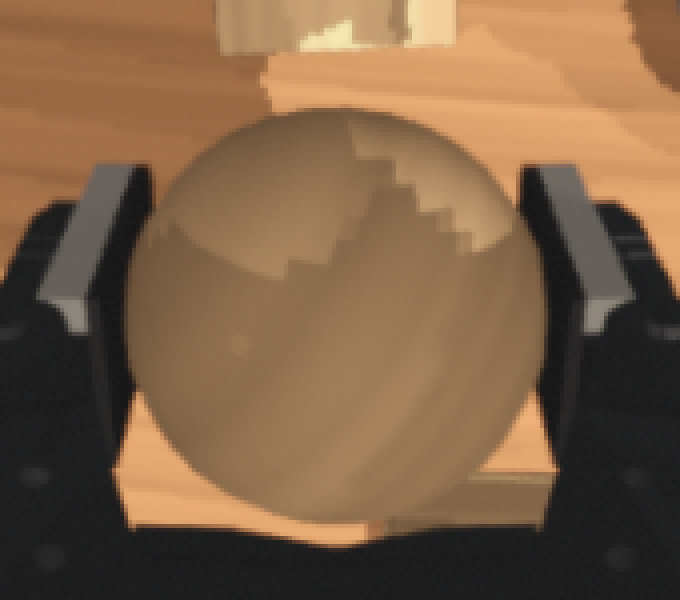

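View pics/c2.png

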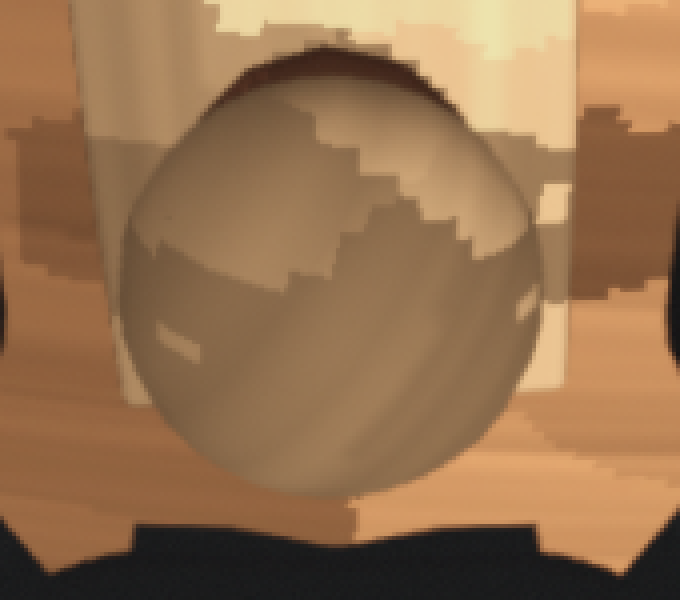

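```bash
python3 - <<'E'
from h import *
for pts in([(335,108),(335,522),(127,310),(545,310),(200,172),(215,485),(470,483)],[(335,72),(335,497),(122,285),(543,285),(200,455),(480,445)]):
    p=np.array(pts,float); print(fit_sphere(np.c_[190+p[:,1]/4-.5,170+p[:,0]/4-.5]))
E
```

```text
(array([ 0.001 ,  0.0028, -0.0201]), np.float64(0.36563561747040174))
(array([ 0.0003, -0.0024, -0.0213]), np.float64(0.31261085025617413))
```

The ball is held, centred near px (254,269); it sits at tool (0.001, 0.002, -0.021). The tub shows at the left edge. I'll move beside it and measure its axis.

Call:
drive_tool(
  series=[
    [[-0.03,-0.006,0],0],
    [[-0.07,-0.02,0],0],
    [[-0.11,-0.04,0],0],
    [[-0.15,-0.06,0],0],
    [[-0.19,-0.08,0],0],
    [[-0.22,-0.095,0],0],
    [[-0.24,-0.1,0],0],
    [[-0.24,-0.1,0],0],
    [[-0.24,-0.1,0],0],
  ],
)

```text
time_s: 6.55
tcp_pos: [0.5318, 0.0523, 0.1875]
tool_rot: [-0.001, 0.676, 0.737, -0.001]
wrist_force: [-0.5, 0.7, -0.4]
grip_width: 0.0477
```

```bash
python3 - <<'E'
from h import *
s=observe(); im=get_image("wrist"); cv2.imwrite("pics/w4.png",im);print(s["tcp_pos"],s["tool_rot"],s["grip_width"])
for k,z in(("tub_nest",.036),("mark",.139),("stand",0)):
    r=nets.mark_of(k,"wrist")
    for d in r[:3]: print(k,d["conf"],d["location"],tri([("wrist",d["location"],s)],z))
E
```

```text
[0.5318 0.0523 0.1875] [-0.0005  0.676   0.7369 -0.0005] 0.047654373898213365
tub_nest 0.6 [210.7, 151.3] (array([ 0.5789, -0.0558,  0.036 ]), np.float64(5.684341886080802e-14))
stand 0.72 [199.1, 160.6] (array([ 0.5772, -0.0558,  0.    ]), np.float64(5.684341886080802e-14))
```

View pics/w4.png

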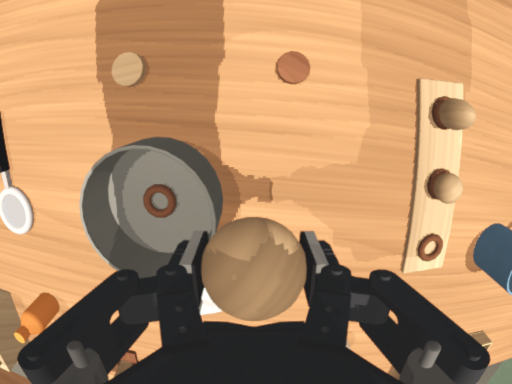

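The nest ring is clearly visible at px (160,201).

```bash
python3 - <<'E'
from h import *
s=observe()
im=cv2.imread("pics/w4.png").astype(int)
m=((im[:,:,2]-im[:,:,0]>40)&(im[:,:,2]<190)).astype(np.uint8);m[:180]=0;m[225:]=0;m[:,:135]=0;m[:,185:]=0
p=np.argwhere(m);c=(p.min(0)+p.max(0))/2;print(len(p),p.min(0),p.max(0),p.mean(0))
w=tri([("wrist",c,s)],.013)[0];print(w)
im=cv2.imread("pics/top0.png");cv2.imwrite("pics/ct.png",cv2.resize(im[80:230,220:320],None,fx=5,fy=4,interpolation=cv2.INTER_CUBIC))
t=tri([("top",(183.5,269.5),None)],.013)[0];print(t)
T=w*1;T=np.array([.577,-.056,0])
q=s["tool_rot"];Rm=Ro.from_quat([q[1],q[2],q[3],q[0]]).as_matrix()
off=Rm@np.array([.001,.002,-.021]);print(off)
print(tool_shift(s,[*(T-off)[:2],.19]))
E
```

```text
574 [185 143] [217 175] [200.4965 158.9111]
[ 0.5764 -0.0517  0.013 ]
[ 0.5745 -0.0566  0.013 ]
[0.0019 0.0012 0.021 ]
[-0.1148  0.0323 -0.0024]
```

View pics/ct.png

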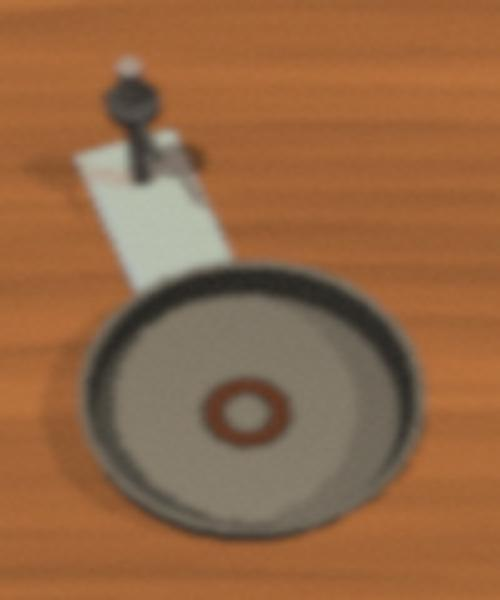

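Call:
drive_tool(
  series=[
    [[-0.03,0.008,0],0],
    [[-0.06,0.016,0],0],
    [[-0.09,0.025,0],0],
    [[-0.107,0.03,0],0],
    [[-0.113,0.0315,0.01],0],
    [[-0.113,0.0315,0.04],0],
    [[-0.113,0.0315,0.07],0],
    [[-0.113,0.0315,0.085],0],
    [[-0.113,0.0315,0.09],0],
    [[-0.113,0.0315,0.09],0],
    [[-0.113,0.0315,0.09],0],
  ],
)

```text
time_s: 7.67
tcp_pos: [0.5743, -0.0557, 0.0989]
tool_rot: [0.0, 0.675, 0.738, 0.0]
wrist_force: [0.2, 0.6, 0.3]
grip_width: 0.0474
```

```bash
python3 - <<'E'
from h import *
s=observe(); print(s["tcp_pos"],s["tool_rot"],s["grip_width"],s["wrist_force"])
ims=[]
for n,(r,c,h,w) in dict(wrist=(120,90,264,340),top=(100,180,160,160),side=(110,150,160,160)).items():
    im=get_image(n); cv2.imwrite(f"pics/{n}5.png",im)
    ims.append(cv2.resize(im[r:r+h,c:c+w],(400 if n=="wrist" else 380,300 if n!="wrist" else 300)))
cv2.imwrite("pics/m5.png",np.vstack([np.hstack([ims[1],ims[2]]),np.hstack([ims[0],ims[0][:,:360]])]))
E
```

```text
[ 0.5743 -0.0557  0.0989] [0.0002 0.6749 0.7379 0.0002] 0.04744227414177246 [0.2389 0.5866 0.2576]
```

View pics/m5.png

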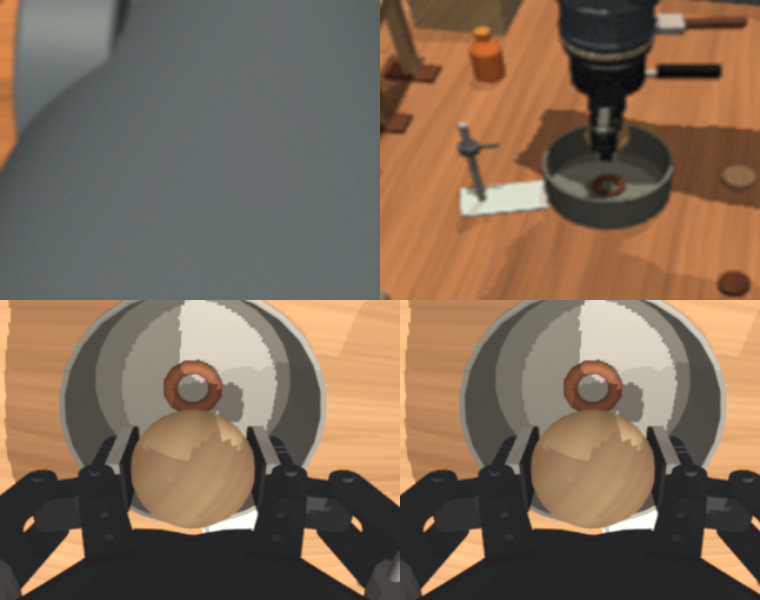

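```bash
python3 - <<'E'
from h import *
s=observe()
im=cv2.imread("pics/wrist5.png")
cv2.imwrite("pics/c5.png",cv2.resize(im[160:340,180:330],None,fx=4.4,fy=3.3,interpolation=cv2.INTER_CUBIC))
cv2.imwrite("pics/c5b.png",cv2.resize(im[165:225,215:295],None,fx=9,fy=9,interpolation=cv2.INTER_CUBIC))
E
```

```text
(no output)
```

View pics/c5b.png

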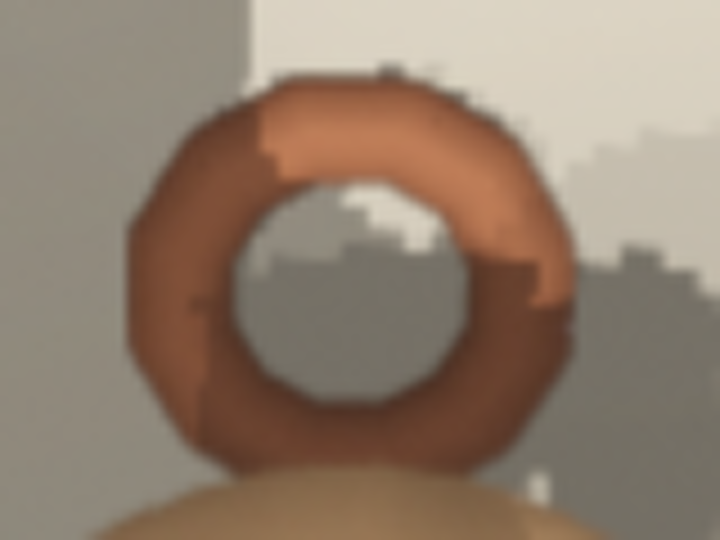

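View pics/c5.png

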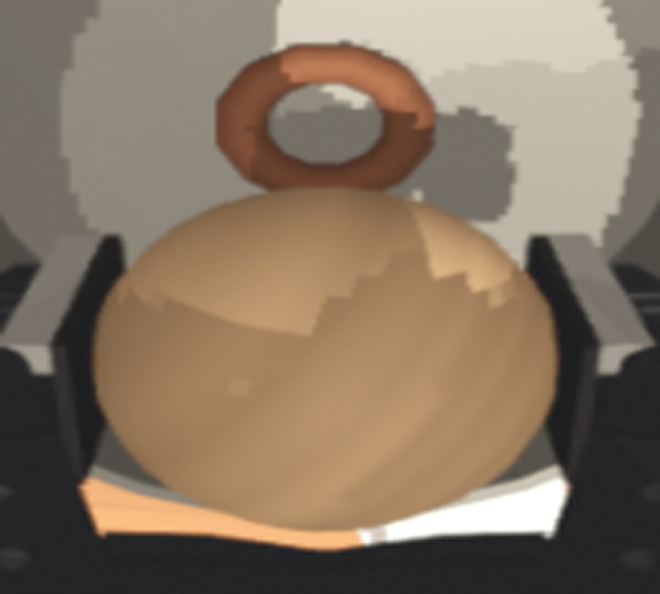

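```bash
python3 - <<'E'
from h import *
s=observe()
for z in(.010,.015):
    w=tri([("wrist",(196.9,253.6),s)],z)[0];print(w,tool_shift(s,w))
p=np.array([(325,188),(325,530),(93,358),(557,358),(170,240),(180,480),(480,478)],float)
print(fit_sphere(np.c_[160+p[:,1]/3.3-.5,180+p[:,0]/4.4-.5]))
E
```

```text
[ 0.5766 -0.0552  0.01  ] [0.0009 0.0016 0.0896]
[ 0.575  -0.0553  0.015 ] [0.0009 0.     0.0846]
(array([ 0.0009,  0.003 , -0.0187]), np.float64(0.4621416739976431))
```

Call:
drive_tool(
  series=[
    [[0,-0.0015,0.01],0],
    [[0,-0.0015,0.03],0],
    [[0,-0.0015,0.05],0],
    [[0,-0.0015,0.06],0],
    [[0,-0.0015,0.068],0],
    [[0,-0.0015,0.072],0],
    [[0,-0.0015,0.075],0],
    [[0,-0.0015,0.076],0],
    [[0,-0.0015,0.077],0],
    [[0,-0.0015,0.078],0],
    [[0,-0.0015,0.078],0],
    [[0,-0.0015,0.078],0],
  ],
)

```text
time_s: 8.82
tcp_pos: [0.5727, -0.0565, 0.0206]
tool_rot: [0.0, 0.675, 0.738, 0.0]
wrist_force: [0.7, -0.8, -0.9]
grip_width: 0.0475
```

Call:
drive_tool(
  series=[
    [[0,0,0.001],0],
    [[0,0,0.001],0],
    [[0,0,0.002],0],
    [[0,0,0.002],0],
  ],
)

```text
time_s: 9.15
tcp_pos: [0.5724, -0.0565, 0.0182]
tool_rot: [-0.0, 0.675, 0.738, -0.0]
wrist_force: [-0.0, 0.6, -0.3]
grip_width: 0.0479
```

Call:
drive_tool(
  series=[
    [[0,0,0.0005],0],
    [[0,0,0.001],0],
    [[0,0,0.001],0],
  ],
)

```text
time_s: 9.4
tcp_pos: [0.5724, -0.0565, 0.0172]
tool_rot: [-0.0, 0.675, 0.738, -0.0]
wrist_force: [-0.3, -0.1, -0.1]
grip_width: 0.0475
```

Call:
drive_tool(
  series=[
    [[0,0,0.0005],0],
    [[0,0,0.001],0],
    [[0,0,0.001],0],
  ],
)

```text
time_s: 9.65
tcp_pos: [0.5725, -0.0565, 0.0162]
tool_rot: [-0.0, 0.675, 0.738, -0.0]
wrist_force: [-0.0, -0.1, -1.6]
grip_width: 0.0479
```

```bash
python3 - <<'E'
from h import *
s=observe(); print(s["tcp_pos"],s["wrist_force"])
im=get_image("wrist");a=cv2.resize(im[160:340,160:350],None,fx=3,fy=3)
b=cv2.resize(get_image("side")[160:250,200:290],(540,540),interpolation=cv2.INTER_CUBIC)
cv2.imwrite("pics/w6.png",cv2.resize(a,None,fx=1.2,fy=1.0));cv2.imwrite("pics/s6.png",b)
E
```

```text
[ 0.5725 -0.0565  0.0162] [-0.0494 -0.0726 -1.6241]
```

View pics/w6.png

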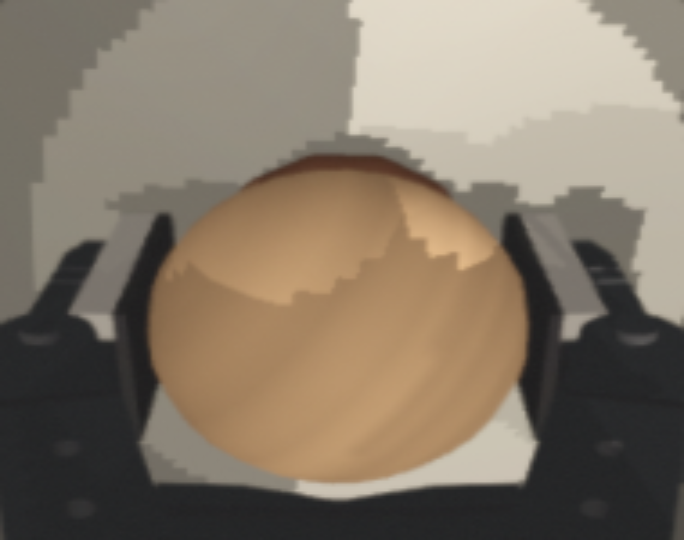

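View pics/s6.png

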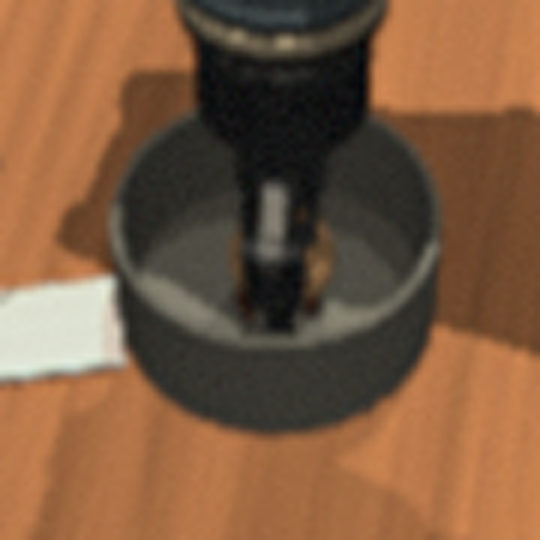

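The ball is right over the ring (only a thin sliver of ring shows at its top edge, as when it was seated on the rack), within about 1–2 mm of the seat. I'll release it.

Call:
drive_tool(
  series=[
    [[0,0,0.0007],0],
    [[0,0,0.0007],0],
    [[0,0,0.0007],0],
  ],
)

```text
time_s: 10.0
tcp_pos: [0.5725, -0.0565, 0.0156]
tool_rot: [-0.0, 0.675, 0.738, -0.0]
wrist_force: [-0.5, -0.5, -1.2]
grip_width: 0.0474
```

Call:
drive_tool(
  series=[
    [[0,0,0],0],
    [[0,0,0],0],
    [[0,0,0],0],
    [[0,0,0],0],
    [[0,0,0],0],
    [[0,0,0],0],
    [[0,0,0],0],
    [[0,0,0],0],
  ],
  gripper=0.1,
)

```text
time_s: 10.67
tcp_pos: [0.5725, -0.0565, 0.0156]
tool_rot: [0.0, 0.675, 0.738, 0.0]
wrist_force: [0.9, -0.2, -0.7]
grip_width: 0.0765
```

```bash
python3 - <<'E'
from h import *
s=observe(); print(s["tcp_pos"],s["wrist_force"],s["grip_width"])
im=get_image("wrist");cv2.imwrite("pics/w7.png",cv2.resize(im[120:384,80:430],(800,600)))
E
```

```text
[ 0.5725 -0.0565  0.0156] [ 0.9027 -0.2163 -0.691 ] 0.07651462286600556
```

View pics/w7.png

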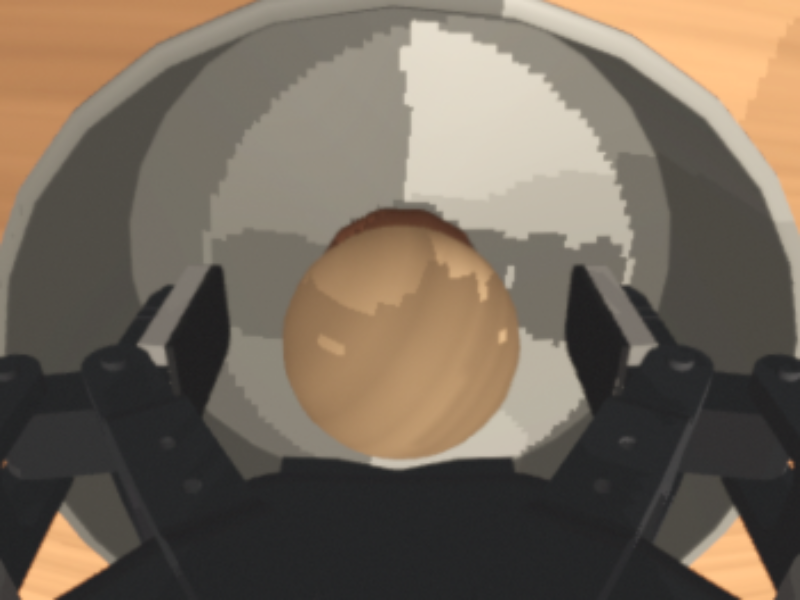

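The ball rests on the ring, with both pads clear of it on either side. Rising straight up, then I'll measure the ball's final position.

Call:
drive_tool(
  series=[
    [[0,0,-0.01],0],
    [[0,0,-0.03],0],
    [[0,0,-0.06],0],
    [[0,0,-0.1],0],
    [[0,0,-0.14],0],
    [[0,0,-0.175],0],
    [[0,0,-0.195],0],
    [[0,0,-0.2],0],
    [[0,0,-0.2],0],
  ],
)

```text
time_s: 11.47
tcp_pos: [0.5733, -0.0566, 0.2177]
tool_rot: [0.001, 0.675, 0.738, 0.001]
wrist_force: [-0.3, 0.8, -0.4]
grip_width: 0.0767
```

```bash
python3 - <<'E'
from h import *
s=observe(); im=get_image("wrist");cv2.imwrite("pics/w8.png",im);print(s["tcp_pos"],s["tool_rot"])
for k,z in(("ball_center",.036),("tub_nest",.036),("mark",.139),("loupe_grip",.011),("loupe_lens",.006)):
    r=nets.mark_of(k,"wrist")
    for d in r[:2]: print(k,d["conf"],d["location"],tri([("wrist",d["location"],s)],z)[0])
E
```

```text
[ 0.5733 -0.0566  0.2177] [0.0013 0.6752 0.7376 0.001 ]
ball_center 0.64 [175.5, 255.2] [ 0.5796 -0.0533  0.036 ]
ball_center 0.26 [185.8, 72.5] [ 0.6116 -0.2884  0.036 ]
mark 0.5 [166.3, 252.7] [ 0.5472 -0.0587  0.139 ]
mark 0.49 [303.9, 287.6] [ 0.6741 -0.0149  0.139 ]
loupe_grip 0.9 [117.1, 61.1] [ 0.5245 -0.321   0.011 ]
loupe_lens 0.76 [182.7, 72.3] [ 0.6174 -0.3092  0.006 ]
loupe_lens 0.26 [54.0, 374.8] [0.418  0.0808 0.006 ]
```

View pics/w8.png

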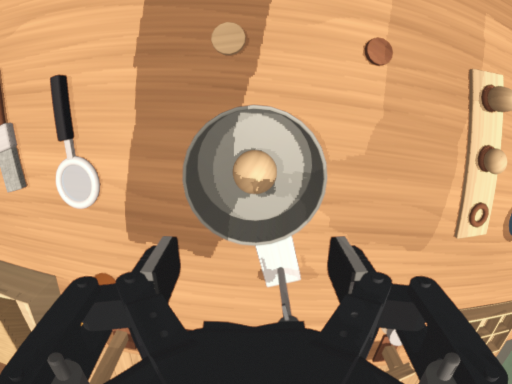

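```bash
python3 - <<'E'
from h import *
s=observe()
print(tri([("wrist",(171.5,255),s)],.036)[0])
print(tool_shift(s,[.526,-.32,.2]))
im=cv2.imread("pics/side0.png");cv2.imwrite("pics/cs.png",cv2.resize(im[165:235,165:285],None,fx=6.5,fy=6.5,interpolation=cv2.INTER_CUBIC))
im=cv2.imread("pics/top0.png");cv2.imwrite("pics/ct.png",cv2.resize(im[85:160,225:285],None,fx=8,fy=8,interpolation=cv2.INTER_CUBIC))
E
```

```text
[ 0.572  -0.0539  0.036 ]
[-0.2585 -0.0689  0.0145]
```

View pics/cs.png

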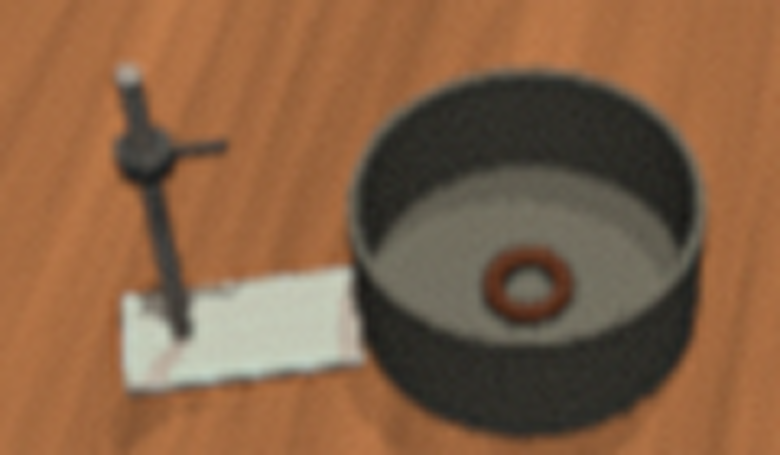

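View pics/ct.png

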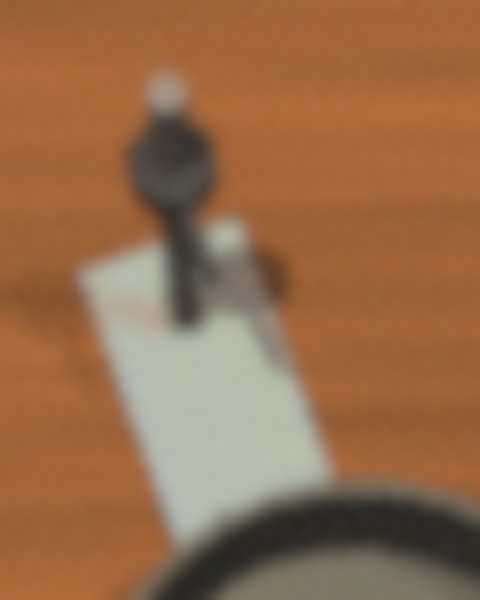

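```bash
python3 - <<'E'
from h import *
S=lambda x,y:np.array([165+y/6.5-.4,165+x/6.5-.4]); T=lambda x,y:np.array([85+y/8-.4,225+x/8-.4])
obs=[("side",S(130,73),.171),("side",S(181,333),.006),("top",T(167,92),.171),("top",T(186,322),.006)]
f=lambda v:np.concatenate([proj(n,[v[0],v[1],z])-p for n,p,z in obs])
r=least_squares(f,[.7,0]);print("post",r.x,r.fun)
for o in obs: print(o[0],o[2],tri([(o[0],o[1],None)],o[2])[0])
A=np.array([.575,-.055]);P=r.x;d=(P-A);print(np.linalg.norm(d),np.degrees(np.arctan2(d[1],d[0])))
d/=np.linalg.norm(d)
tip=A+.118*d
for name,pt,xy in(("tip",S(227,147),tip),("collar",S(145,153),A+.15*d)):
    g=least_squares(lambda z:proj("side",[*xy,z[0]])-pt,[.13]);print(name,xy,g.x,g.fun)
g=least_squares(lambda z:proj("top",[*(A+.15*d),z[0]])-T(172,163),[.13]);print("collar top cam",g.x,g.fun)
E
```

```text
post [ 0.7182 -0.0071] [-0.0205 -0.3588  0.2321  0.1418  0.3057  0.1185 -0.1706  0.0671]
side 0.171 [ 0.7173 -0.0072  0.171 ]
side 0.006 [ 0.7188 -0.0078  0.006 ]
top 0.171 [ 0.7188 -0.0069  0.171 ]
top 0.006 [ 0.7178 -0.007   0.006 ]
0.15099224723579782 18.479643340684202
tip [ 0.6869 -0.0176] [0.1233] [-0.0709  0.4326]
collar [ 0.7173 -0.0075] [0.1251] [-0.0581  0.282 ]
collar top cam [0.1307] [-0.0256  0.3153]
```

The post base and top agree in both cameras: post at (0.718,-0.007), 151 mm from the tub axis (150 expected). The pointer tip is then at z ≈ 0.124. The net triangulation gave 0.139, with a poorer residual. I'll check this again against the lens later. On to the loupe.

Call:
drive_tool(
  series=[
    [[-0.03,-0.008,0],0],
    [[-0.07,-0.02,0],0],
    [[-0.11,-0.03,0],0],
    [[-0.15,-0.04,0],0],
    [[-0.19,-0.05,0.005],-0.02],
    [[-0.225,-0.06,0.01],-0.04],
    [[-0.25,-0.067,0.014],-0.07],
    [[-0.258,-0.069,0.014],-0.07],
    [[-0.258,-0.069,0.014],-0.07],
    [[-0.258,-0.069,0.014],-0.07],
  ],
  gripper=0,
)

```text
time_s: 12.6
tcp_pos: [0.5264, -0.3192, 0.2012]
tool_rot: [-0.0, 0.649, 0.76, 0.0]
wrist_force: [-0.2, 1.1, -0.9]
grip_width: 0.0853
```

```bash
python3 - <<'E'
from h import *
s=observe(); im=get_image("wrist");cv2.imwrite("pics/w9.png",im);print(s["tcp_pos"],s["tool_rot"])
for k,z in(("loupe_grip",.011),("loupe_lens",.006)):
    r=nets.mark_of(k,"wrist")
    for d in r[:2]: print(k,d["conf"],d["location"],tri([("wrist",d["location"],s)],z)[0])
E
```

```text
[ 0.5264 -0.3192  0.2012] [-0.0005  0.6494  0.7604  0.0001]
loupe_grip 0.93 [166.3, 251.5] [ 0.5239 -0.3208  0.011 ]
```

View pics/w9.png

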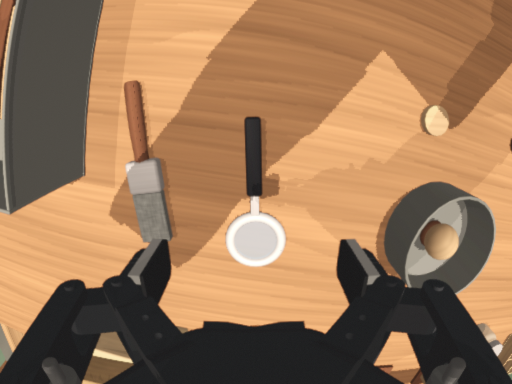

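```bash
python3 - <<'E'
from h import *
s=observe()
L=tri([("wrist",(238.5,256),s)],.012)[0];A=tri([("wrist",(117.5,253),s)],.022)[0];B=tri([("wrist",(196,254.3),s)],.022)[0]
print(L,A,B,np.linalg.norm(L-A),np.linalg.norm(L-B))
d=(L-A)[:2];d/=np.linalg.norm(d);print(d,np.degrees(np.arctan2(d[1],d[0])))
G=(A+B)[:2]/2+d*.012;print("G",G,L[:2]-.095*d)
q=s["tool_rot"];Rm=Ro.from_quat([q[1],q[2],q[3],q[0]]).as_matrix();print("jaw",np.degrees(np.arctan2(Rm[1,0],Rm[0,0])))
print(tool_shift(s,[*G,.05]))
E
```

```text
[ 0.6135 -0.3003  0.012 ] [ 0.4688 -0.3272  0.022 ] [ 0.556  -0.3117  0.022 ] 0.1474790243347687 0.05942916431149532
[0.9832 0.1828] 10.53229537559054
G [ 0.5242 -0.3172] [ 0.5201 -0.3176]
jaw 99.13860370714413
[ 0.0014 -0.0026  0.1518]
```

Call:
drive_tool(
  series=[
    [[0.0015,-0.003,0.04],-0.024],
    [[0.0015,-0.003,0.08],-0.024],
    [[0.0015,-0.003,0.12],-0.024],
    [[0.0015,-0.003,0.15],-0.024],
    [[0.0015,-0.003,0.17],-0.024],
    [[0.0015,-0.003,0.185],-0.024],
    [[0.0015,-0.003,0.194],-0.024],
    [[0.0015,-0.003,0.197],-0.024],
    [[0.0015,-0.003,0.198],-0.024],
    [[0.0015,-0.003,0.198],-0.024],
  ],
)

```text
time_s: 13.58
tcp_pos: [0.524, -0.3186, 0.0045]
tool_rot: [0.001, 0.64, 0.769, 0.0]
wrist_force: [0.3, 0.4, 0.2]
grip_width: 0.0855
```

```bash
python3 - <<'E'
from h import *
s=observe(); im=get_image("wrist");cv2.imwrite("pics/w10.png",im);print(s["tcp_pos"],s["wrist_force"])
E
```

```text
[ 0.524  -0.3186  0.0045] [0.292  0.4074 0.1746]
```

View pics/w10.png

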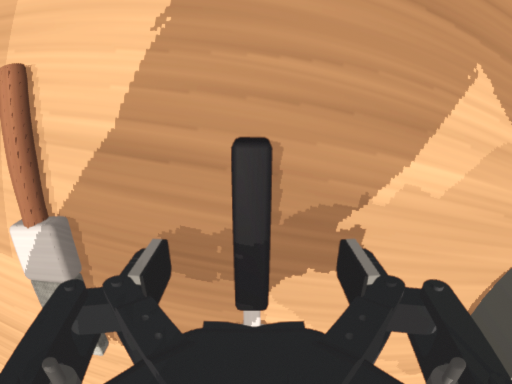

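```bash
python3 - <<'E'
from h import *
s=observe()
for p in((138,251.5),(309,252.5)):
    w=tri([("wrist",p,s)],.021)[0];print(w,tool_shift(s,w))
E
```

```text
[ 0.4662 -0.3295  0.021 ] [-0.0001 -0.0588 -0.0163]
[ 0.5546 -0.3129  0.021 ] [ 0.0002  0.0312 -0.0162]
```

The handle spans tool y -58.8 to +31.2 mm (90 mm as stated) and is centred between the jaws, so the grip point is at -1.8 mm. Shift and close.

Call:
drive_tool(
  series=[
    [[0,-0.002,0.001],0],
    [[0,-0.002,0.001],0],
    [[0,-0.002,0.001],0],
  ],
)

```text
time_s: 13.88
tcp_pos: [0.5214, -0.3191, 0.0031]
tool_rot: [0.0, 0.64, 0.768, 0.0]
wrist_force: [-0.0, 0.1, -0.0]
grip_width: 0.0854
```

Call:
drive_tool(
  series=[
    [[0,0,0],0],
    [[0,0,0],0],
    [[0,0,0],0],
    [[0,0,0],0],
    [[0,0,0],0],
    [[0,0,0],0],
    [[0,0,0],0],
    [[0,0,0],0],
    [[0,0,0],0],
    [[0,0,0],0],
    [[0,0,0],0],
    [[0,0,0],0],
    [[0,0,0],0],
    [[0,0,0],0],
  ],
  gripper=1,
)

```text
time_s: 15.05
tcp_pos: [0.5215, -0.319, 0.0028]
tool_rot: [0.0, 0.64, 0.769, 0.0]
wrist_force: [-1.2, -0.1, 5.4]
grip_width: 0.0167
```

Call:
drive_tool(
  series=[
    [[0,0,-0.003],0],
    [[0,0,-0.01],0],
    [[0,0,-0.025],0],
    [[0,0,-0.05],0],
    [[0,0,-0.08],0],
    [[0,0,-0.11],0],
    [[0,0,-0.135],0],
    [[0,0,-0.148],0],
    [[0,0,-0.15],0],
    [[0,0,-0.15],0],
    [[0,0,-0.15],0],
  ],
)

```text
time_s: 15.97
tcp_pos: [0.5209, -0.3186, 0.1515]
tool_rot: [-0.001, 0.64, 0.769, -0.0]
wrist_force: [0.9, 0.2, -1.8]
grip_width: 0.0166
```

```bash
python3 - <<'E'
from h import *
s=observe(); im=get_image("wrist");cv2.imwrite("pics/w11.png",im);print(s["tcp_pos"],s["wrist_force"],s["ft_torque"],s["grip_width"])
im=get_image("side");cv2.imwrite("pics/s11.png",im)
for n in("top",):
    im=get_image(n);cv2.imwrite("pics/t11.png",im)
E
```

```text
[ 0.5209 -0.3186  0.1515] [ 0.9359  0.188  -1.8131] [0.0131 0.0844 0.0045] 0.016566413912286665
```

View pics/w11.png

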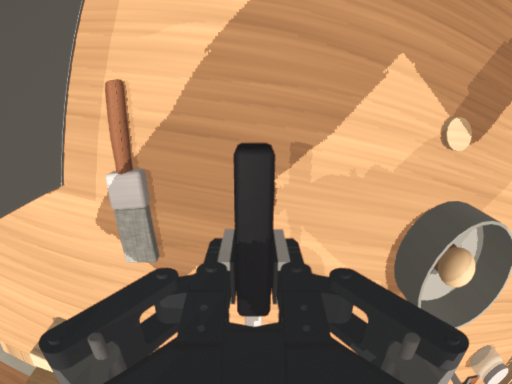

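View pics/s11.png

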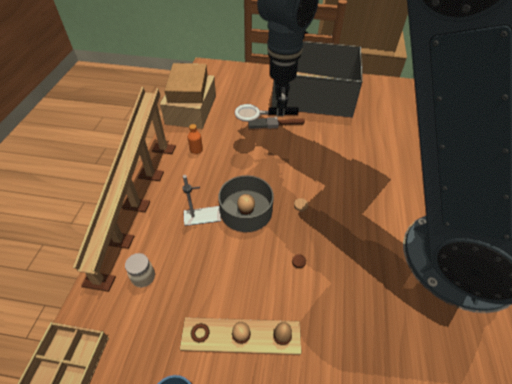

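The loupe is held level, and the ball stays seated in the tub (side view px (246,203)). I'll compute the carry.

```bash
python3 - <<'E'
from h import *
s=observe()
for p in((144,254),(314,254.5)):
    w=tri([("wrist",p,s)],s["tcp_pos"][2]+.019)[0];print(tool_shift(s,w))
print(tool_shift(s,[.4806,-.0719,.140]))
E
```

```text
[ 0.001  -0.0566 -0.0189]
[ 0.0013  0.0324 -0.0191]
[0.2498 0.0053 0.0116]
```

Call:
drive_tool(
  series=[
    [[0.01,0,0],0],
    [[0.03,0,0],0],
    [[0.06,0.001,0],0],
    [[0.09,0.001,0],0],
    [[0.12,0.002,0],0],
    [[0.15,0.003,0],0],
    [[0.18,0.004,0],0],
    [[0.205,0.005,0],0],
    [[0.225,0.005,0.003],0],
    [[0.24,0.005,0.006],0],
    [[0.247,0.005,0.009],0],
    [[0.249,0.005,0.012],0],
    [[0.249,0.005,0.012],0],
    [[0.249,0.005,0.012],0],
    [[0.249,0.005,0.012],0],
  ],
)

```text
time_s: 17.37
tcp_pos: [0.4813, -0.0739, 0.1406]
tool_rot: [0.0, 0.64, 0.768, -0.0]
wrist_force: [0.4, 0.6, -1.7]
grip_width: 0.0166
```

```bash
python3 - <<'E'
from h import *
s=observe(); im=get_image("wrist");cv2.imwrite("pics/w12.png",im);print(s["tcp_pos"],s["tool_rot"],s["wrist_force"],s["grip_width"])
im=get_image("side");cv2.imwrite("pics/s12.png",cv2.resize(im[130:250,160:320],None,fx=5,fy=5,interpolation=cv2.INTER_CUBIC))
t=get_image("top");cv2.imwrite("pics/t12.png",cv2.resize(t[80:230,200:340],None,fx=4,fy=4,interpolation=cv2.INTER_CUBIC))
for n in("side","top","wrist"):
  for k in("loupe_lens","ball_center","mark"):
    for d in nets.mark_of(k,n)[:2]: print(n,k,d["conf"],d["location"])
E
```

```text
[ 0.4813 -0.0739  0.1406] [ 0.      0.6402  0.7682 -0.0001] [ 0.3635  0.5812 -1.7432] 0.016634394228711023
side loupe_lens 0.92 [174.1, 245.6]
side ball_center 0.62 [203.8, 248.6]
side mark 0.62 [185.0, 201.2]
```

View pics/s12.png

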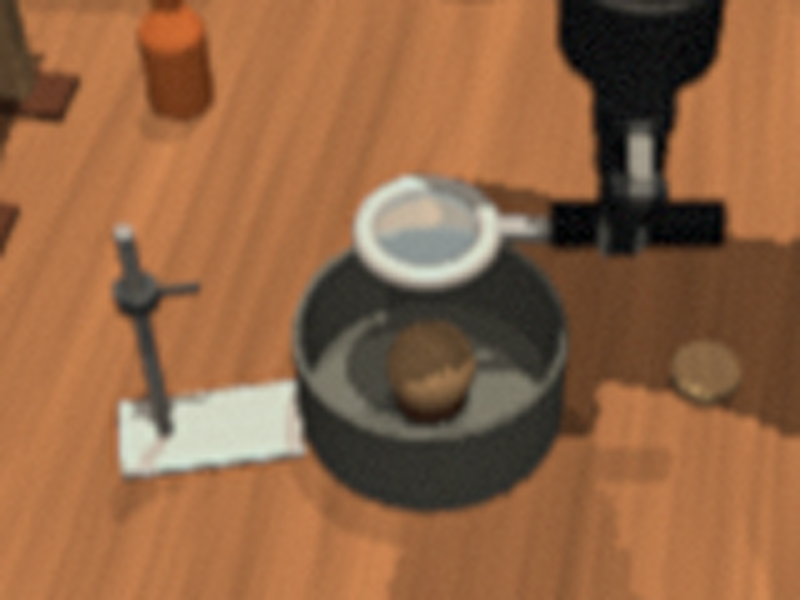

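View pics/t12.png

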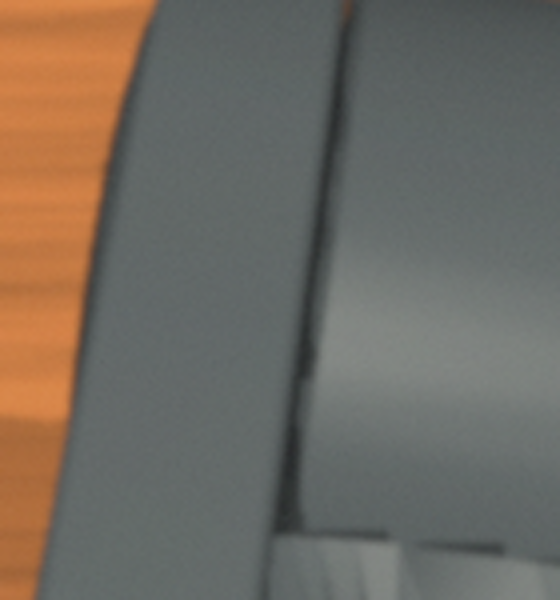

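View pics/w12.png

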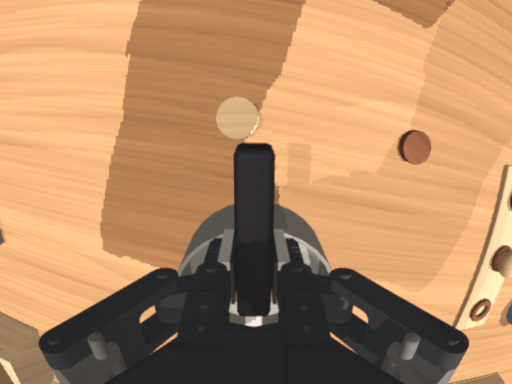

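```bash
python3 - <<'E'
from h import *
S=lambda x,y:np.array([130+y/5-.4,160+x/5-.4])
s=observe()
L=tri([("side",S(428,232),None)],s["tcp_pos"][2]+.0032)[0]
B=tri([("side",S(431.5,369),None)],.036)[0]
print("lens",L,"ball",B,"diff",(L-B)[:2])
print("kin lens",s["tcp_pos"][:2]+.095*np.array([.983,.182]))
for A in([.575,-.055],B[:2]):
    P=np.array([.718,-.007]);d=P-A;d/=np.linalg.norm(d)
    for pt,r in((S(200,289),.118),(S(137,293),.15)):
        g=least_squares(lambda z:proj("side",[*(P-(.15-r)*d),z[0]])-pt,[.13]);print(g.x,g.fun)
# rim tilt: predict level rim ellipse 
th=np.linspace(0,2*np.pi,72);R=.038
pr=np.array([proj("side",[L[0]+R*np.cos(t),L[1]+R*np.sin(t),L[2]]) for t in th]);pr=(pr-[130,160]+.4)*5
print("pred extents cols",pr[:,1].min(),pr[:,1].max(),"rows",pr[:,0].min(),pr[:,0].max())
E
```

```text
lens [ 0.5767 -0.057   0.1438] ball [ 0.5753 -0.0536  0.036 ] diff [ 0.0014 -0.0034]
kin lens [ 0.5745 -0.0559]
[0.1226] [-0.009   0.0547]
[0.1249] [ 0.0273 -0.1318]
[0.1229] [-0.0079  0.048 ]
[0.1249] [ 0.0273 -0.1318]
pred extents cols 353.32650491310204 502.54529779271775 rows 178.70983986210373 288.2693712817163
```

The rim outline in the side view matches a level lens (predicted cols 353–503 and rows 179–288, seen 355–501 and 177–288). The pointer re-measures at 0.123–0.125 m. I'll lower by 20 mm and shift 2.5 mm to the left.

Call:
drive_tool(
  series=[
    [[0.001,-0.0003,0.004],0],
    [[0.002,-0.0006,0.009],0],
    [[0.0025,-0.001,0.014],0],
    [[0.0025,-0.001,0.018],0],
    [[0.0025,-0.001,0.02],0],
    [[0.0025,-0.001,0.02],0],
    [[0.0025,-0.001,0.02],0],
    [[0.0025,-0.001,0.02],0],
    [[0.0025,-0.001,0.02],0],
  ],
)

```text
time_s: 18.72
tcp_pos: [0.4799, -0.0709, 0.1208]
tool_rot: [0.0, 0.64, 0.768, 0.0]
wrist_force: [0.5, 0.1, -0.9]
grip_width: 0.0165
```

```bash
python3 - <<'E'
from h import *
s=observe();print(s["tcp_pos"],s["tool_rot"],s["wrist_force"],s["ft_torque"],s["grip_width"],np.abs(s["qvel"]).max())
im=get_image("side");cv2.imwrite("pics/s13.png",cv2.resize(im[130:250,160:320],None,fx=5,fy=5,interpolation=cv2.INTER_CUBIC))
print("kin lens",s["tcp_pos"][:2]+.095*np.array([.983,.182]),s["tcp_pos"][2]+.0032)
for k in("loupe_lens","ball_center","mark"):
    for d in nets.mark_of(k,"side")[:1]: print(k,d["conf"],d["location"])
E
```

```text
[ 0.4799 -0.0709  0.1208] [0.0002 0.6399 0.7685 0.0001] [ 0.5009  0.1005 -0.925 ] [-0.0148  0.0364 -0.0017] 0.01653188010417781 0.0013479923843461865
kin lens [ 0.5733 -0.0536] 0.12401653573987993
loupe_lens 0.82 [183.6, 244.2]
ball_center 0.73 [262.0, 296.9]
mark 0.63 [187.3, 202.6]
```

View pics/s13.png

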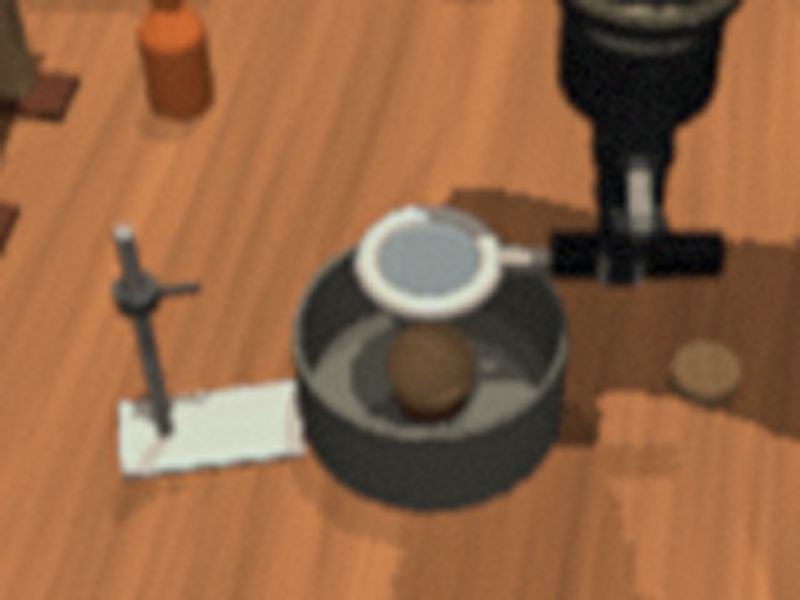

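```bash
python3 - <<'E'
from h import *
S=lambda x,y:np.array([130+y/5-.4,160+x/5-.4])
s=observe()
L=tri([("side",S(429,263),None)],s["tcp_pos"][2]+.0032)[0]
B=tri([("side",S(431.5,369),None)],.036)[0]
print(L,B,L-B)
# height of lens from side cam given kinematic xy+offset of ball
g=least_squares(lambda z:proj("side",[.5745,-.054,z[0]])-S(429,263),[.12]);print(g.x,g.fun)
E
```

```text
[ 0.5758 -0.0537  0.1239] [ 0.5753 -0.0536  0.036 ] [ 0.0005 -0.0001  0.0879]
[0.1239] [-0.0073  0.5182]
```

Lens and ball agree within 1 mm horizontally, and the lens is at 0.124 against the pointer's 0.123–0.125. Handing in.

```bash
python3 - <<'E'
from plant import ticket, observe
print(ticket.sign_off()); print(observe()["time_s"])
E
```

```text
the job is handed in; nothing more can be done
None
the job is handed in; nothing more can be done
```

The big ball is let go in the tub's nest, and the loupe is held level over it at the pointer's height. I handed the job in at about 19 s of robot time; sign-off gives no verdict.

I lowered the ball in small steps with the wrist force reading under about 2 N. After release, the wrist picture showed it on the ring with both pads clear.

**Last checks, from the side camera and arm pose:**
- **Lens over ball:** they are about 1 mm apart horizontally.
- **Lens height:** 0.124 m, against 0.123–0.125 m measured for the pointer.
- **Level:** just before the final 20 mm lowering, the rim's outline matched a level lens. The tool stayed vertical after that.
- **Contact:** the grip held at 16.5 mm, the arm was still, and no contact with the tub or ball showed.

**Where measurements disagreed:**
- **Pointer height:** the network's first estimate was 0.139 m. I rejected it in favour of measurements tied to the post, which agreed in both fixed cameras.
- **Ball seat:** individual estimates of the ball's or nest's position varied by several mm, up to about 8 mm in x. I used values near the middle, then compared lens and ball in the same side picture.
- **Final ball detection:** the network's last fix on the ball fell on one of the wooden discs, so I ignored it.

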